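# Fetch the fresh water-filter cartridge from behind the bottles

## Robot

A 6-joint arm with a two-finger parallel gripper is mounted at the origin on the work surface. World frame = base frame: x ahead of the robot, y to its left, z up, the work surface at z = 0. Lengths are in m, angles in rad, forces in N, time in s.
With the tool pointing down it reaches from about 0.35 to 0.975 m from the base axis. Payload 17.4 kg.
Tool frame: the origin (TCP) lies between the finger pads; the fingertips stand env.tips_ahead ahead of it and the grasp point (between the pads) lies 8 mm behind it (env.tips_ahead is the distance from the TCP to the fingertips, in m); z points along the fingers, y is the line along which they close (so a half turn about z gives the same grasp; the last joint's range is limited). The gripper opens to 85 mm and grips with 20 to 120 N. Pads are 22 mm wide; open, the fingers measure 114 mm over their backs; the gripper's body (76 mm by 85 mm) begins 54 mm behind the grasp point. The pads swing forward as they close: fully open they stand 13 mm farther back than shut.
Start: joints at [1.211, 0.116, 1.442, -0, 1.584, -0.038], TCP at [0.213, 0.64, 0.218] pointing down, gripper open.
Joint ranges: [-2.83, 2.83], [-0.83, 2.19], [0.07, 2.5], [-1.14, 4.28], [0.01, 3], [-2.97, 2.97]. Speed limits (rad/s): [1.89, 1.89, 2.22, 3.14, 3.14, 3.14].

## Interface

Orientations are given as [roll, pitch, yaw] about the fixed x, y, z axes, in that order (R = Rz(yaw) Ry(pitch) Rx(roll)).
In Python, from plant import monitor, imaging, close_job, env gives the robot as it stands.
- The arm moves only by the shell command python3 -m jog 'ROWS' [OPENING]. ROWS is JSON, a list of rows, each a list of 2 entries, a list of its own where there are three numbers: the shift along the tool's x, y, z in m, then the turn about the tool's z in rad. In form: [[[dx, dy, dz], roll], ...]. A call has 1 to 8 rows; each row shifts and turns the commanded pose from where the row before left it, along the tool's axes as they then stand; what a row does not reach is not made up. A row lasts 1/8 s, in which the tool goes at most 62.5 mm and 10.7 degrees, less where a joint would pass 70% of its speed; a pose out of reach is approached as far as the arm can. A call with a gripper value outside its range is refused whole. OPENING is the gripper's target within -1 to 1 (fully open at 1, half-way at 0, shut at -1), set as the call begins (- or left out, the last holds). The fingers move at their own pace and stop on an object; the grip force is fixed at half the most. Time passes only in rows, so rows that do not move let the fingers close. It gives the time, the measured TCP pose, the force, the opening and the grip force at its end, in the units of the state.
- monitor.sense(): the state, without advancing time (a new reading comes with each control period).
- imaging.grab_frame(name): name is "scene" or "top" or "wrist"; returns the picture (384x512x3 uint8, red, green, blue); there is no depth.
- imaging.camera_params(name): a dict with "camera_matrix" (3x3 intrinsics, pixels), "world_from_camera" (4x4, takes a point from camera to world coordinates); the wrist camera has in their place "hand_eye" (4x4, takes a point from camera to tool coordinates, whose origin is the TCP and whose axes are the flange's). Camera axes: x right, y up, looking along -z (the intrinsics and any distortion apply to the point x, -y, -z); pixel columns grow to the right and rows downward; lengths in m; the calibration is good to about 2 mm. A picture is of the moment at which its call begins: read the wrist's pose just before it. camera_params takes no time and is no camera call.
- close_job(): hands the job in; it is judged then, once.
The state is a dict: "clock": time; "q": joint angles; "qvel": joint speeds; "tau": joint torques, N m; "tool_pos": TCP position; "orientation": TCP orientation; "wrist_force": force on the tool from outside, world axes, zero at the start; "torque": the same for the moment, N m; "grip_width": finger opening in m; "grip_force": force on a finger pad.
Only numpy, scipy, OpenCV 4.12 (cv2) and the standard library are available. Lean on these libraries where they do the work, as an engineer would, in place of code of your own. Each camera call takes 0.05 s, during which the arm holds its last target. There are 200 camera calls.

## Task

The water filter is due a new cartridge: stand the red spray can, the white bottle and the green bottle that hem it in over on the black rubber mat, all three, then take the clean white cartridge from the back of the teal tub and lower it upright, right down, into the open blue filter bowl. Afterwards put the can and both bottles back in the tub, upright, each where it stood at the start. Set everything down rather than letting it drop or fall over, and leave the tape roll, the small jar with the blue lid and the used brown cartridge where they are.

Things in the scene. Friction and masses are not known exactly. Their poses are not given: they have to be found in the camera images.
- red_can_center (a point): Red spray can, round, 53 mm diameter, 185 mm tall, about 260 g, with a red cylindrical cap 50 mm across that makes up its top 40 mm; standing in the teal tub, in front of or beside the white cartridge. The point is on its axis half-way up (92.5 mm above its underside); z points up. The middle of the cap, a good place to grip, lies 72.5 mm above this point. Its place to go back to is where it stands at the start.
- white_bottle_center (a point): White round bottle, 58 mm diameter, 180 mm tall, about 340 g, with an orange screw cap 46 mm across that makes up its top 40 mm; standing in the teal tub, in front of or beside the white cartridge. The point is on its axis half-way up (90 mm above its underside); z points up. The middle of the cap, a good place to grip, lies 70 mm above this point. Its place to go back to is where it stands at the start.
- green_bottle_center (a point): Green round bottle with a yellow band, 57 mm diameter, 178 mm tall, about 320 g, with a black lid 51 mm across that makes up its top 40 mm; standing in the teal tub, in front of or beside the white cartridge. The point is on its axis half-way up (89 mm above its underside); z points up. The middle of the lid, a good place to grip, lies 69 mm above this point. Its place to go back to is where it stands at the start.
- new_cartridge_center (a point): The fresh filter cartridge: a clean white pleated cylinder with white end caps and a dark hole on top, 63 mm diameter, 127 mm tall, about 220 g, standing at the back of the teal tub behind and between the three containers, a few mm from each. The point is on its axis half-way up (63.5 mm above its underside); z points up. Grip it within its top 40 mm (for example 45 mm above this point) so that the fingers stay out of the bowl.
- tub: Teal open plastic tub, 210 mm (its x) by 260 mm (its y), 50 mm high, walls and floor 4 mm thick, fixed. Origin at the centre of its underside, z up; its -x side faces the robot, and the cartridge stands about 50 mm to its +x from the origin.
- mat: Black ribbed rubber mat lying flat on the bench, 320 mm (its x) by 120 mm (its y), 4 mm thick, fixed; left or right of the tub. It has room for the three containers in a row along its x, 95 mm apart. Origin at the centre of its underside, z up.
- bowl: Blue open filter bowl standing on the bench on the other side of the tub from the mat, fixed, mouth up: 114 mm across its rim, 87 mm high, floor 8 mm thick, walls 6 mm, inner diameter 84 mm at the floor and 102 mm at the mouth. Origin at the centre of its underside, z up. The fresh cartridge standing in it rises 48 mm above the rim.
- tape_roll: Beige roll of tape lying in the tub's front corner, 60 mm diameter, 24 mm high; to be left alone. Origin at the centre of its underside.
- grease_jar: Small white jar with a blue lid standing in the tub's other front corner, 52 mm diameter, 45 mm high; to be left alone. Origin at the centre of its underside.
- used_cartridge_center (a point): The used filter cartridge: dirty brown pleated cylinder, 63 mm diameter, 127 mm tall, standing on the bench some 140 mm beyond the bowl; to be left alone. The point is on its axis half-way up; z points up.
There are look-alikes about, which are no part of the job. Leave any purple look-alike of the part that bears green_bottle_center alone. Of the things that look like the part that bears red_can_center, the middle-sized one is meant.

How it is judged:
On the way, in this order (a step that is already met when the one before it is completed fails the run):
1. the red can, the white bottle and the green bottle all stand upright on the black mat (x of red_can_center in the frame of mat between -0.16 and 0.16 m and y of red_can_center in the frame of mat between -0.06 and 0.06 m and z of red_can_center in the frame of mat below 0.1045 m and angle between each of red_can_center, white_bottle_center, green_bottle_center's own z axis and vertical below 0.1 rad and x of white_bottle_center in the frame of mat between -0.16 and 0.16 m and y of white_bottle_center in the frame of mat between -0.06 and 0.06 m and z of white_bottle_center in the frame of mat below 0.102 m and x of green_bottle_center in the frame of mat between -0.16 and 0.16 m and y of green_bottle_center in the frame of mat between -0.06 and 0.06 m and z of green_bottle_center in the frame of mat below 0.101 m), for 0.2 s.
2. the fresh cartridge stands upright on the floor of the blue bowl, released (horizontal distance between new_cartridge_center and bowl below 0.015 m and z of new_cartridge_center in the frame of bowl below 0.08 m and angle between new_cartridge_center's own z axis and vertical below 0.08 rad and linear speed of new_cartridge below 0.02 m/s and contact force between the fingers and new_cartridge below 0.1 N), for 0.2 s.
At the end, for the whole second after the job is handed in: The fresh cartridge stands upright (within 0.08 rad) on the floor of the blue bowl; the red can, the white bottle and the green bottle each stand upright (within 0.08 rad) within 15 mm of where they stood at the start; all four are released and at rest (all of step 2 and distance of each of red_can_center, white_bottle_center, green_bottle_center from where it was at the start of the episode below 0.015 m and angle between each of red_can_center, white_bottle_center, green_bottle_center's own z axis and vertical below 0.08 rad and linear speed of each of red_can, white_bottle, green_bottle below 0.02 m/s and contact force between the fingers and red_can below 0.1 N and contact force between the fingers and white_bottle below 0.1 N and contact force between the fingers and green_bottle below 0.1 N); the robot touches nothing.
It fails at once if the tape roll, the jar or the used cartridge is moved by more than 20 mm (distance of any of tape_roll, grease_jar, used_cartridge_center from where it was at the start of the episode above 0.02 m).
It fails at once if the can, a bottle or the fresh cartridge falls freely (faster than 0.7 m/s with no finger on it, a drop of some 25 mm) ((linear speed of red_can above 0.7 m/s and contact force between the fingers and red_can below 0.1 N) or (linear speed of white_bottle above 0.7 m/s and contact force between the fingers and white_bottle below 0.1 N) or (linear speed of green_bottle above 0.7 m/s and contact force between the fingers and green_bottle below 0.1 N) or (linear speed of new_cartridge above 0.7 m/s and contact force between the fingers and new_cartridge below 0.1 N)).
It fails at once if the can, a bottle or the fresh cartridge is tipped by more than 45 degrees (angle between any of red_can_center, white_bottle_center, green_bottle_center, new_cartridge_center's own z axis and vertical above 0.785 rad).
It also fails if it takes over 128 s, if anything falls off the work surface, if the arm or the gripper's body presses on something with over 40 N, if the wrist force passes 120 N, or if a joint passes its speed limit or range.

## Working session

There is one attempt and no reset: what is moved stays moved. The work goes in short steps, Python scripts to look and compute and a shell command to move; the robot and the scene stay as the last step left them, time stands still between calls to the robot, and variables do not carry over. Pictures are saved under pics/ and viewed, at most 14 in all, crops included, and the job is handed in when it is done.

```bash
mkdir -p pics; ls; python3 - <<'E'
from plant import monitor, imaging, env
import cv2
print(monitor.sense(), env.tips_ahead)
for n in ("scene","top"):
    im=imaging.grab_frame(n); cv2.imwrite(f"pics/{n}0.png",cv2.resize(im[:,:,::-1],(800,600),interpolation=cv2.INTER_CUBIC))
    print(imaging.camera_params(n))
print(imaging.camera_params("wrist"))
E
```

```text
pics
{'clock': 0.0, 'q': array([ 1.21120152e+00,  1.16478163e-01,  1.44229646e+00,  1.20724944e-05,
        1.58396371e+00, -3.78030567e-02]), 'qvel': array([ 0.00083874,  0.00085568,  0.00031189, -0.00019149,  0.00184824,
       -0.00065558]), 'tau': array([-2.91718061e-03, -7.31991076e+01, -6.32485986e+01, -1.50817232e-04,
        6.44498112e-03,  7.25468658e-05]), 'tool_pos': array([0.21341404, 0.64015585, 0.21714808]), 'orientation': array([-3.14044825e+00, -5.53627914e-05,  2.81980103e+00]), 'wrist_force': array([ 0.30337977, -0.22063512,  0.02679065]), 'torque': array([0.01908262, 0.05208682, 0.01347323]), 'grip_force': 0.0, 'grip_width': 0.08473702307120674} 0.011
{'camera_matrix': array([[442.59198729,   0.        , 256.49305982],
       [  0.        , 442.59198729, 190.26531805],
       [  0.        ,   0.        ,   1.        ]]), 'world_from_camera': array([[-0.35847507, -0.77415463,  0.52170895,  1.24662485],
       [ 0.93352724, -0.30010863,  0.19611655,  0.24105217],
       [ 0.00474482,  0.55733241,  0.8302759 ,  1.13883005],
       [ 0.        ,  0.        ,  0.      
[... 286 characters left out ...]
99493993, -0.0966967 ,  0.02728152,  0.01226654],
       [ 0.00530331,  0.22061224,  0.97534718,  1.22467241],
       [ 0.        ,  0.        ,  0.        ,  1.        ]])}
{'camera_matrix': array([[294.64346619,   0.        , 259.15143446],
       [  0.        , 294.64346619, 190.23745284],
       [  0.        ,   0.        ,   1.        ]]), 'hand_eye': array([[-7.96365411e-05,  9.55189934e-01,  2.95993552e-01,
         7.55620386e-02],
       [ 9.99998721e-01,  5.48817552e-04, -1.50202111e-03,
        -1.96612527e-04],
       [-1.59716190e-03,  2.95993054e-01, -9.55188757e-01,
        -1.55935320e-01],
       [ 0.00000000e+00,  0.00000000e+00,  0.00000000e+00,
         1.00000000e+00]])}
```

View pics/scene0.png

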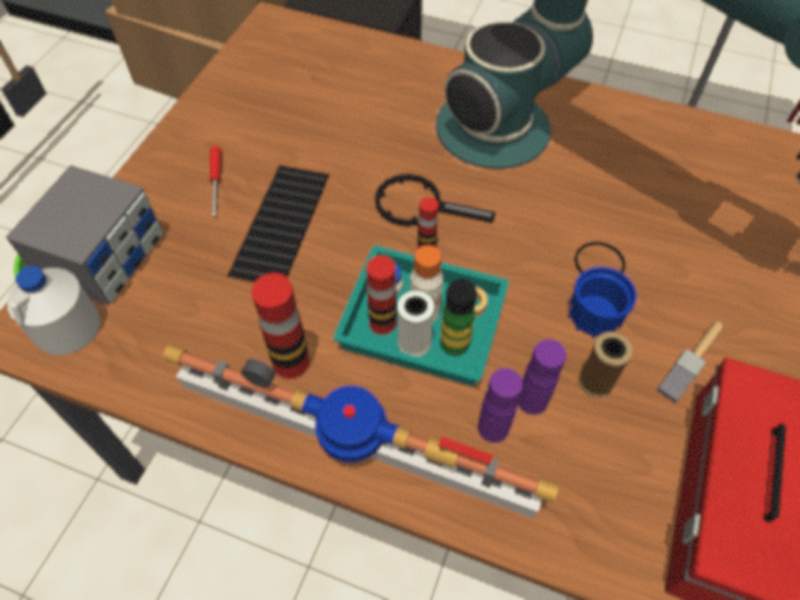

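View pics/top0.png

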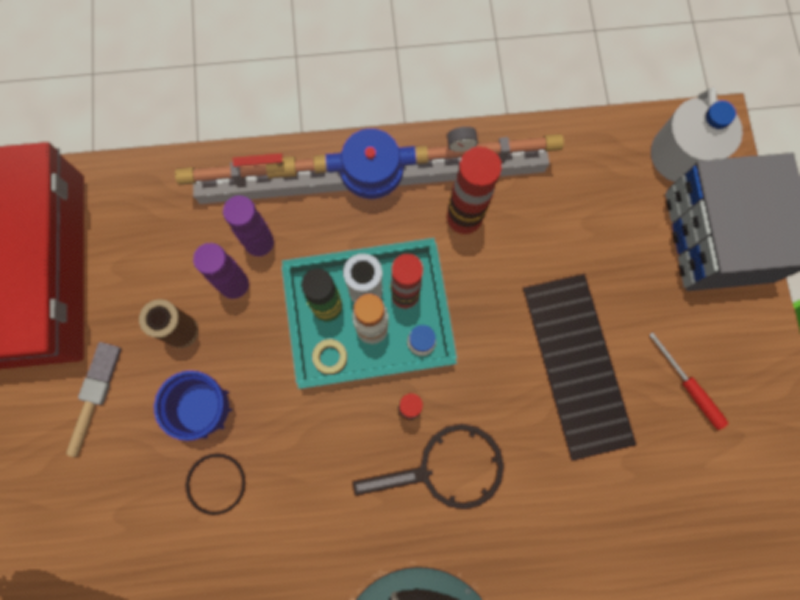

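The top view shows the tub at (370,312) of the 800 px picture, the mat at (580,367) and the bowl at (192,405). The middle-sized can is at (406,270) in the tub. Next I'll look at an enlarged crop.

```bash
python3 - <<'E'
from plant import imaging
import cv2
im=imaging.grab_frame("top")[:,:,::-1]
cv2.imwrite("pics/tub.png",cv2.resize(im[150:250,175:305],None,fx=6,fy=6,interpolation=cv2.INTER_CUBIC))
s=imaging.grab_frame("scene")[:,:,::-1]
cv2.imwrite("pics/stub.png",cv2.resize(s[120:250,200:360],None,fx=4.6,fy=4.6,interpolation=cv2.INTER_CUBIC))
E
```

```text
(no output)
```

View pics/tub.png

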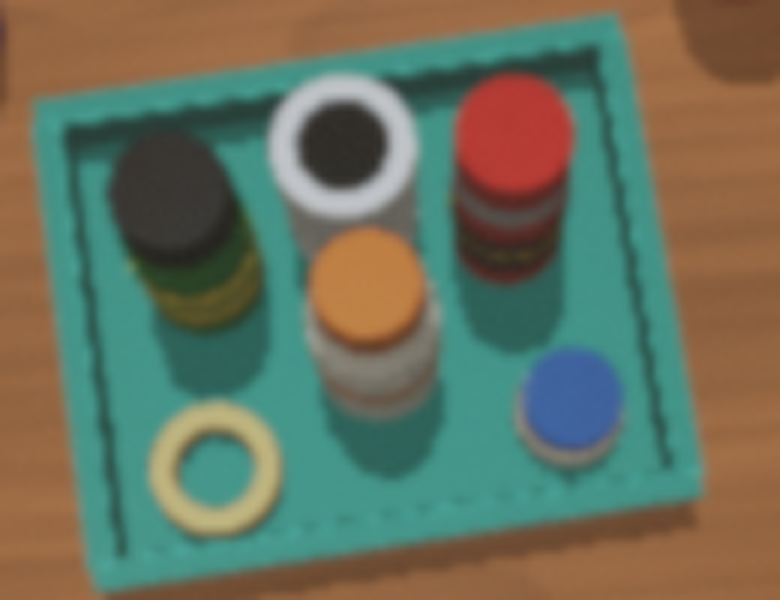

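View pics/stub.png

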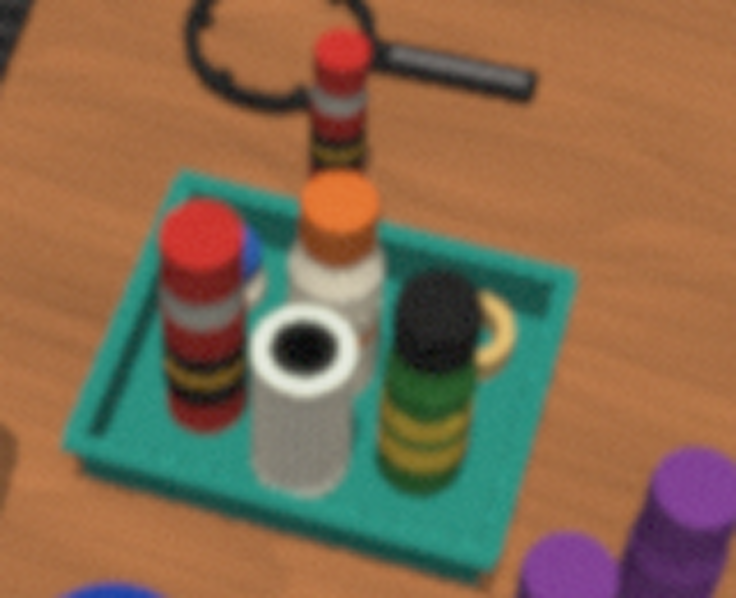

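```bash
cat > h.py <<'E'
import numpy as np
from plant import imaging, monitor
from scipy.spatial.transform import Rotation as R
def toolT():
    s=monitor.sense(); T=np.eye(4); T[:3,:3]=R.from_euler('xyz',s['orientation']).as_matrix(); T[:3,3]=s['tool_pos']; return T
def bp(cam,px,z,T=None):
    P=imaging.camera_params(cam); K=P["camera_matrix"]
    W=P["world_from_camera"] if cam!="wrist" else T@P["hand_eye"]
    d=np.linalg.inv(K)@np.array([px[0],px[1],1.]); d=W[:3,:3]@(d*[1,-1,-1])
    o=W[:3,3]; return o+d*(z-o[2])/d[2]
def go(x,y,z,yaw=None):
    "shift in tool axes from present pose; yaw = wanted yaw"
    T=toolT(); s=monitor.sense(); dyaw=0
    print("shift",np.round(T[:3,:3].T@(np.array([x,y,z])-T[:3,3]),4),"pos",np.round(T[:3,3],4),"rpy",np.round(s['orientation'],3))
    if yaw is not None:
        d=(yaw-s['orientation'][2]+np.pi/2)%np.pi-np.pi/2; print("turn about tool z",-d)
E
python3 - <<'E'
from h import *
np.set_printoptions(precision=4,suppress=True)
c=lambda p,s=6,o=(175,150):[o[0]+(p[0]+.5)/s-.5,o[1]+(p[1]+.5)/s-.5]
f=lambda p:[(p[0]+.5)/1.5625-.5,(p[1]+.5)/1.5625-.5]
for n,p,z in [("red",(514,133),.189),("white",(367,287),.184),("green",(172,188),.182),("cart",(343,145),.131),("jar",(572,398),.049),("tape",(216,468),.028),("c1",(35,100),.05),("c2",(615,15),.05),("c3",(703,493),.05),("c4",(97,592),.05)]:
    print(n,bp("top",c(p),z))
for n,p,z in [("red",(203,238),.189),("white",(341,205),.184),("green",(438,308),.182),("cart",(304,349),.131)]:
    print("scene",n,bp("scene",c(p,4.6,(200,120)),z))
for p in [(524,289),(585,275),(635,443),(573,459)]: print("mat",bp("top",f(p),.004))
print("bowl",bp("top",f((191.5,405)),.087),bp("scene",f((604,297)),.087))
for n,p,z in [("used",(159,318),.127),("purple1",(240,210),.18),("purple2",(211,259),.18),("smallred",(410,404),.12),("bigred",(480,168),.27)]: print(n,bp("top",f(p),z))
go(.6,0,.3)
E
```

```text
red [ 0.6054 -0.0389  0.189 ]
white [0.5485 0.0267 0.184 ]
green [0.5979 0.1023 0.182 ]
cart [0.6225 0.032  0.131 ]
jar [ 0.5159 -0.0591  0.049 ]
tape [0.5032 0.1055 0.028 ]
c1 [0.6795 0.1737 0.05  ]
c2 [ 0.6938 -0.0988  0.05  ]
c3 [ 0.467  -0.1129  0.05  ]
c4 [0.4501 0.1608 0.05  ]
scene red [ 0.6055 -0.0367  0.189 ]
scene white [0.5504 0.0285 0.184 ]
scene green [0.5982 0.1045 0.182 ]
scene cart [0.6202 0.0325 0.131 ]
mat [ 0.594  -0.2581  0.004 ]
mat [ 0.6091 -0.3741  0.004 ]
mat [ 0.3007 -0.4123  0.004 ]
mat [ 0.2847 -0.3     0.004 ]
bowl [0.4365 0.3327 0.087 ] [0.4498 0.3396 0.087 ]
used [0.5788 0.3692 0.127 ]
purple1 [0.7315 0.2181 0.18  ]
purple2 [0.6541 0.2678 0.18  ]
smallred [ 0.4003 -0.0239  0.12  ]
bigred [ 0.7282 -0.16    0.27  ]
shift [-0.5692 -0.4852 -0.0822] pos [0.2134 0.6402 0.2174] rpy [-3.141 -0.     2.82 ]
```

The two cameras agree to about 2 mm on the containers. The mat is centred at (0.447,-0.336). I'll turn the tool so the fingers close along world x and head above the red can.

```bash
python3 -m jog '[[[0,0,-0.01],0.156],[[0,0,-0.01],0.156],[[0,0,-0.01],0.156],[[0,0,-0.01],0.156],[[0,0,-0.01],0.156],[[0,0,-0.01],0.156],[[0,0,-0.01],0.156],[[0,0,-0.01],0.156]]' 1
python3 -m jog '[[[-0.03,0.02,0],0],[[-0.05,0.03,0],0],[[-0.05,0.03,0],0],[[-0.05,0.03,0],0],[[-0.05,0.03,0],0],[[-0.05,0.03,0],0],[[-0.05,0.03,0],0],[[-0.05,0.03,0],0]]'
python3 -c "
from h import *
go(.6055,-.038,.29,np.pi/2)"
```

```text
clock: 1.2
tool_pos: [0.2135, 0.6403, 0.298]
orientation: [-3.141, 0.0, 1.567]
wrist_force: [0.2, -0.2, 0.0]
grip_width: 0.0852
grip_force: 0.0
clock: 2.2
tool_pos: [0.4444, 0.2588, 0.298]
orientation: [3.141, -0.0, 1.572]
wrist_force: [1.0, 0.3, 0.5]
grip_width: 0.0851
grip_force: 0.0
shift [-0.297   0.1607  0.008 ] pos [0.4444 0.2588 0.298 ] rpy [ 3.141 -0.     1.572]
turn about tool z 0.0011517639756191134
```

```bash
python3 - <<'E'
from h import *; import cv2
T=toolT(); im=imaging.grab_frame("wrist"); np.save("T1.npy",T)
cv2.imwrite("pics/w1.png",cv2.resize(im[:,:,::-1],(800,600),interpolation=cv2.INTER_CUBIC))
E
python3 -m jog '[[[-0.03,0.02,0],0],[[-0.05,0.025,0],0],[[-0.05,0.025,0],0],[[-0.05,0.025,0],0],[[-0.05,0.025,0],0],[[-0.04,0.025,0],0],[[-0.027,0.015,0],0],[[0,0,0],0]]'
```

```text
clock: 3.25
tool_pos: [0.6047, -0.0379, 0.2971]
orientation: [-3.14, 0.0, 1.57]
wrist_force: [0.3, 0.4, 0.1]
grip_width: 0.0854
grip_force: 0.0
```

View pics/w1.png

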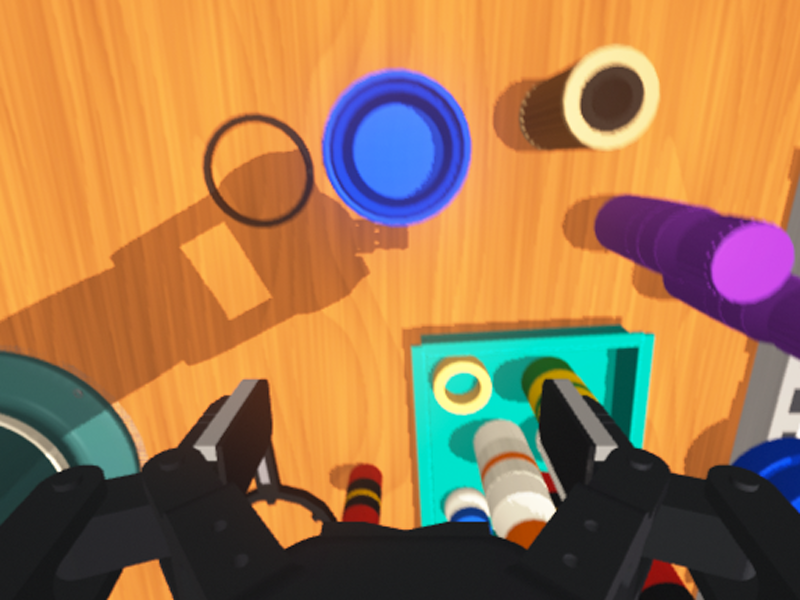

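The bowl's rim is centred at (397,147.5) in the 800 px wrist picture. I'll lower onto the red cap and grip.

```bash
python3 - <<'E'
from h import *
print(bp("wrist",[398/1.5625-.5,148/1.5625-.5],.087,np.load("T1.npy")))
E
python3 -m jog '[[[0,0.001,0.03],0],[[0,0,0.04],0],[[0,0,0.035],0],[[0,0,0.02],0],[[0,0,0.011],0],[[0,0,0],0]]'
python3 -m jog '[[[0,0,0],0],[[0,0,0],0],[[0,0,0],0],[[0,0,0],0],[[0,0,0],0],[[0,0,0],0]]' -1
```

```text
[0.43873841 0.34017068 0.087     ]
clock: 4.0
tool_pos: [0.6052, -0.0361, 0.1621]
orientation: [3.142, -0.0, 1.572]
wrist_force: [0.0, -0.5, 0.4]
grip_width: 0.0855
grip_force: 0.0
clock: 4.75
tool_pos: [0.6056, -0.0363, 0.1634]
orientation: [3.14, 0.0, 1.572]
wrist_force: [-1.0, 0.6, 7.7]
grip_width: 0.0472
grip_force: 61.5
```

```bash
python3 -m jog '[[[0,0,-0.01],0],[[0,0,-0.025],0],[[0,0,-0.035],0],[[0,0,-0.02],0],[[-0.02,-0.005,0],0],[[-0.04,-0.01,0],0],[[-0.05,-0.01,0],0],[[-0.05,-0.01,0],0]]'
python3 -m jog '[[[-0.05,-0.01,0],0],[[-0.04,-0.01,0],0],[[-0.028,-0.005,0],0],[[-0.01,-0.005,0.02],0],[[0,0,0.03],0],[[0,0,0.025],0],[[0,0,0.01],0],[[0,0,0],0]]'
python3 -c "
from h import *
go(.541,-.324,.163,np.pi/2)"
```

```text
clock: 5.75
tool_pos: [0.5691, -0.1984, 0.2506]
orientation: [-3.14, -0.0, 1.572]
wrist_force: [0.5, 0.2, -2.0]
grip_width: 0.0475
grip_force: 62.2
clock: 6.75
tool_pos: [0.5401, -0.324, 0.1661]
orientation: [-3.141, -0.001, 1.572]
wrist_force: [0.6, -0.3, -2.2]
grip_width: 0.0473
grip_force: 62.2
shift [-0.      0.0009  0.0031] pos [ 0.5401 -0.324   0.1661] rpy [-3.141e+00 -1.000e-03  1.572e+00]
turn about tool z 0.001271013607013094
```

```bash
python3 -m jog '[[[0,0,0.002],0],[[0,0,0.0015],0],[[0,0,0],0]]'
python3 -m jog '[[[0,0,0],0],[[0,0,0],0],[[0,0,0],0],[[0,0,0],0]]' 1
```

```text
clock: 7.12
tool_pos: [0.5405, -0.3243, 0.1636]
orientation: [3.141, 0.0, 1.572]
wrist_force: [0.9, 0.7, -1.6]
grip_width: 0.0472
grip_force: 62.3
clock: 7.62
tool_pos: [0.5405, -0.3243, 0.1635]
orientation: [3.141, 0.0, 1.572]
wrist_force: [-0.2, 0.2, -0.2]
grip_width: 0.0855
grip_force: 0.0
```

```bash
python3 -m jog '[[[0,0,-0.03],0],[[0,0,-0.045],0],[[0.02,0,-0.03],0],[[0.05,0,0],0],[[0.06,0.005,0],0],[[0.06,0.004,0],0],[[0.06,0,0],0],[[0.052,0,0],0]]'
python3 -m jog '[[[0.03,0,0],0],[[0.02,0,0.02],0],[[0,0,0.04],0],[[0,0,0.032],0],[[0,0,0.013],0],[[0,0,0],0]]'
python3 -c "
from h import *
go(.5495,.0278,.162,np.pi/2)"
```

```text
clock: 8.62
tool_pos: [0.5488, -0.0203, 0.2686]
orientation: [3.141, -0.0, 1.572]
wrist_force: [0.3, -0.4, 0.2]
grip_width: 0.0854
grip_force: 0.0
clock: 9.38
tool_pos: [0.5489, 0.0274, 0.1627]
orientation: [-3.14, 0.0, 1.571]
wrist_force: [0.3, 0.2, -0.8]
grip_width: 0.0853
grip_force: 0.0
shift [0.0004 0.0006 0.0007] pos [0.5489 0.0274 0.1627] rpy [-3.14   0.     1.571]
turn about tool z 0.0005210430296531676
```

```bash
python3 -m jog '[[[0,0,0],0],[[0,0,0],0],[[0,0,0],0],[[0,0,0],0],[[0,0,0],0],[[0,0,0],0]]' -1
python3 -m jog '[[[0,0,-0.01],0],[[0,0,-0.025],0],[[0,0,-0.035],0],[[0,0,-0.02],0],[[-0.02,-0.01,0],0],[[-0.045,-0.015,0],0],[[-0.055,-0.02,0],0],[[-0.055,-0.02,0],0]]'
python3 -m jog '[[[-0.055,-0.015,0],0],[[-0.055,-0.01,0],0],[[-0.045,-0.008,0],0],[[-0.024,-0.004,0],0],[[-0.01,0,0.02],0],[[0,0,0.035],0],[[0,0,0.022],0],[[0,0,0.01],0]]'
python3 -c "
from h import *
go(.447,-.336,.1625,np.pi/2)"
```

```text
clock: 10.12
tool_pos: [0.5496, 0.0277, 0.1651]
orientation: [3.139, 0.0, 1.572]
wrist_force: [-1.2, 0.8, 8.2]
grip_width: 0.0421
grip_force: 59.5
clock: 11.12
tool_pos: [0.4826, -0.1493, 0.2523]
orientation: [-3.14, -0.0, 1.572]
wrist_force: [0.5, -0.2, -3.6]
grip_width: 0.042
grip_force: 61.5
clock: 12.12
tool_pos: [0.4471, -0.3358, 0.165]
orientation: [-3.14, -0.001, 1.572]
wrist_force: [-7.2, 1.9, 48.4]
grip_width: 0.0418
grip_force: 66.1
shift [-0.0002 -0.0001  0.0025] pos [ 0.4471 -0.3358  0.165 ] rpy [-3.140e+00 -1.000e-03  1.572e+00]
turn about tool z 0.0016305757586119185
```

```bash
python3 -m jog '[[[0,0,-0.002],0],[[0,0,0],0]]'
python3 -m jog '[[[0,0,0],0],[[0,0,0],0],[[0,0,0],0],[[0,0,0],0]]' 1
```

```text
clock: 12.38
tool_pos: [0.4477, -0.3364, 0.1691]
orientation: [3.141, 0.001, 1.572]
wrist_force: [0.3, -0.3, -2.7]
grip_width: 0.0422
grip_force: 61.6
clock: 12.88
tool_pos: [0.4475, -0.3364, 0.1685]
orientation: [3.142, 0.0, 1.572]
wrist_force: [0.1, -0.2, -0.1]
grip_width: 0.0851
grip_force: 0.0
```

```bash
python3 -m jog '[[[0,0,-0.03],0],[[0,0,-0.045],0],[[0.02,0,-0.02],0],[[0.05,0.02,0],0],[[0.06,0.025,0],0],[[0.06,0.025,0],0],[[0.06,0.025,0],0],[[0.06,0.02,0],0]]'
python3 -m jog '[[[0.06,0.02,0],0],[[0.045,0.01,0],0],[[0.025,0.005,0.02],0],[[0,0,0.04],0],[[0,0,0.033],0],[[0,0,0.014],0],[[0,0,0],0]]'
python3 -c "
from h import *
go(.598,.1035,.156,np.pi/2)"
```

```text
clock: 13.88
tool_pos: [0.559, -0.0312, 0.2629]
orientation: [-3.141, -0.0, 1.572]
wrist_force: [1.3, -0.7, 0.6]
grip_width: 0.0855
grip_force: 0.0
clock: 14.75
tool_pos: [0.5932, 0.0956, 0.156]
orientation: [-3.14, 0.0, 1.572]
wrist_force: [-0.1, 0.3, 0.7]
grip_width: 0.0854
grip_force: 0.0
shift [0.0079 0.0048 0.    ] pos [0.5932 0.0956 0.156 ] rpy [-3.14   0.     1.572]
turn about tool z 0.0010798714159956369
```

```bash
python3 -m jog '[[[0.008,0.005,0],0],[[0,0,0],0]]'
python3 -m jog '[[[0,0,0],0],[[0,0,0],0],[[0,0,0],0],[[0,0,0],0],[[0,0,0],0],[[0,0,0],0]]' -1
python3 -m jog '[[[0,0,-0.01],0],[[0,0,-0.03],0],[[0,0,-0.05],0],[[0,0,-0.05],0],[[-0.01,-0.01,-0.04],0],[[-0.035,-0.015,-0.02],0],[[-0.05,-0.025,0],0],[[-0.05,-0.03,0],0]]'
python3 -m jog '[[[-0.05,-0.03,0],0],[[-0.05,-0.03,0],0],[[-0.05,-0.03,0],0],[[-0.05,-0.03,0],0],[[-0.05,-0.025,0],0],[[-0.035,-0.015,0],0],[[-0.015,-0.005,0],0],[[0,0,0],0]]'
python3 -c "
from h import *
go(.353,-.348,.158,np.pi/2)"
```

```text
clock: 15.0
tool_pos: [0.5994, 0.104, 0.1577]
orientation: [3.14, -0.0, 1.572]
wrist_force: [-0.1, 0.9, 0.1]
grip_width: 0.0849
grip_force: 0.0
clock: 15.75
tool_pos: [0.5988, 0.1033, 0.1573]
orientation: [3.141, -0.0, 1.572]
wrist_force: [-1.7, 0.5, 5.9]
grip_width: 0.0484
grip_force: 61.7
clock: 16.75
tool_pos: [0.5179, -0.0429, 0.3566]
orientation: [-3.141, 0.0, 1.572]
wrist_force: [0.3, -0.6, -3.8]
grip_width: 0.048
grip_force: 63.2
clock: 17.75
tool_pos: [0.354, -0.3422, 0.3563]
orientation: [-3.141, -0.001, 1.571]
wrist_force: [-0.2, 0.4, -4.1]
grip_width: 0.0483
grip_force: 63.2
shift [-0.0059 -0.0009  0.1983] pos [ 0.354  -0.3422  0.3563] rpy [-3.141e+00 -1.000e-03  1.571e+00]
turn about tool z -0.00024862164837591294
```

```bash
python3 -m jog '[[[-0.003,0,0.02],0],[[-0.003,-0.001,0.04],0],[[0,0,0.05],0],[[0,0,0.045],0],[[0,0,0.025],0],[[0,0,0.013],0],[[0,0,0],0],[[0,0,0],0]]'
python3 -m jog '[[[0,0,0.0015],0],[[0,0,0],0]]'
```

```text
clock: 18.75
tool_pos: [0.3536, -0.348, 0.1645]
orientation: [3.141, 0.001, 1.572]
wrist_force: [0.1, 0.2, -2.6]
grip_width: 0.0484
grip_force: 63.1
clock: 19.0
tool_pos: [0.3532, -0.348, 0.1623]
orientation: [3.141, 0.0, 1.572]
wrist_force: [-0.5, 0.4, -3.5]
grip_width: 0.0481
grip_force: 63.1
```

```bash
python3 -m jog '[[[0,0,0.0015],0],[[0,0,0],0]]'; python3 -m jog '[[[0,0,0.0015],0],[[0,0,0],0]]'
```

```text
clock: 19.25
tool_pos: [0.3531, -0.3478, 0.1603]
orientation: [-3.141, -0.0, 1.572]
wrist_force: [-0.8, -0.0, -3.8]
grip_width: 0.048
grip_force: 63.1
clock: 19.5
tool_pos: [0.3531, -0.3478, 0.1588]
orientation: [-3.141, -0.0, 1.572]
wrist_force: [-1.1, 0.6, -3.0]
grip_width: 0.048
grip_force: 63.1
```

```bash
python3 -m jog '[[[0,0,0.001],0],[[0,0,0],0],[[0,0,0],0],[[0,0,0],0]]' 1
python3 -m jog '[[[0,0,-0.03],0],[[0,0,-0.05],0],[[0,0,-0.045],0],[[0.02,0.01,0],0],[[0.05,0.04,0],0],[[0.05,0.04,0],0],[[0.05,0.04,0],0],[[0.05,0.04,0],0]]'
python3 - <<'E'
from h import *; import cv2
im=imaging.grab_frame("top"); cv2.imwrite("pics/top2.png",cv2.resize(im[90:320,70:420,::-1],None,fx=2.28,fy=2.28,interpolation=cv2.INTER_CUBIC))
go(.6215,.0325,.27)
E
```

```text
clock: 20.0
tool_pos: [0.3531, -0.3479, 0.158]
orientation: [3.141, 0.0, 1.572]
wrist_force: [0.3, -0.4, -0.2]
grip_width: 0.0856
grip_force: 0.0
clock: 21.0
tool_pos: [0.5201, -0.1306, 0.2832]
orientation: [3.141, 0.0, 1.572]
wrist_force: [0.2, -2.1, -0.1]
grip_width: 0.0855
grip_force: 0.0
shift [0.1578 0.0991 0.0129] pos [ 0.5231 -0.1257  0.2825] rpy [ 3.141e+00 -2.000e-03  1.575e+00]
```

View pics/top2.png

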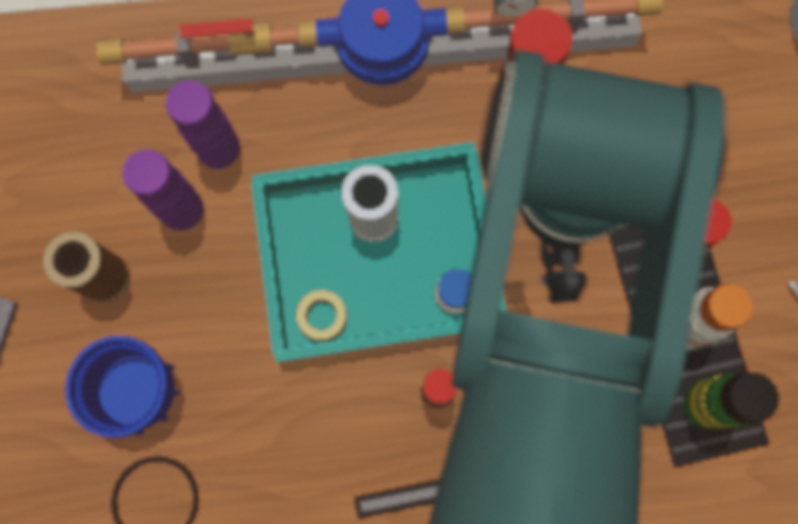

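All three stand on the mat; the cartridge, jar and tape haven't moved. Next is the cartridge.

```bash
python3 -m jog '[[[0.03,0.02,0],0],[[0.045,0.03,0],0],[[0.045,0.03,0],0],[[0.03,0.015,0.01],0],[[0.008,0.004,0.04],0],[[0,0,0.05],0],[[0,0,0.04],0],[[0,0,0.015],0]]'
python3 -c "
from h import *
go(.6215,.0325,.108,np.pi/2)"
```

```text
clock: 22.05
tool_pos: [0.617, 0.0256, 0.1255]
orientation: [-3.138, -0.0, 1.572]
wrist_force: [-0.1, 0.3, 0.3]
grip_width: 0.0854
grip_force: 0.0
shift [0.0069 0.0045 0.0175] pos [0.617  0.0256 0.1255] rpy [-3.138 -0.     1.572]
turn about tool z 0.0010242969105294097
```

```bash
python3 -m jog '[[[0.007,0.0045,0.002],0],[[0,0,0.015],0],[[0,0,0],0]]'
python3 -m jog '[[[0,0,0],0],[[0,0,0],0],[[0,0,0],0],[[0,0,0],0],[[0,0,0],0]]' -1
python3 -m jog '[[[0,0,-0.01],0],[[0,0,-0.03],0],[[0,0,-0.05],0],[[0,0,-0.05],0],[[0.02,-0.01,-0.01],0],[[0.05,-0.04,0],0],[[0.05,-0.045,0],0],[[0.05,-0.045,0],0]]'
python3 -m jog '[[[0.02,-0.025,0],0],[[0,-0.01,0],0],[[0,0,0],0],[[0,0,0],0]]'
python3 - <<'E'
from h import *; import cv2
T=toolT(); im=imaging.grab_frame("wrist"); np.save("T2.npy",T); print(T[:3,3])
cv2.imwrite("pics/w2.png",cv2.resize(im[:,:,::-1],(800,600),interpolation=cv2.INTER_CUBIC))
E
```

```text
clock: 22.42
tool_pos: [0.6223, 0.0327, 0.1105]
orientation: [-3.141, 0.0, 1.572]
wrist_force: [0.5, -0.1, -0.3]
grip_width: 0.0854
grip_force: 0.0
clock: 23.05
tool_pos: [0.628, 0.0326, 0.1212]
orientation: [3.124, -0.0, 1.572]
wrist_force: [9.0, 0.3, 59.2]
grip_width: 0.0143
grip_force: 71.1
clock: 24.05
tool_pos: [0.4878, 0.1955, 0.2605]
orientation: [-3.141, -0.0, 1.571]
wrist_force: [0.6, 1.7, 0.4]
grip_width: -0.0002
grip_force: 0.0
clock: 24.55
tool_pos: [0.4552, 0.2136, 0.2607]
orientation: [-3.141, 0.0, 1.571]
wrist_force: [-0.9, 0.1, 0.4]
grip_width: -0.0001
grip_force: 0.0
[0.45517849 0.21355863 0.26071914]
```

View pics/w2.png

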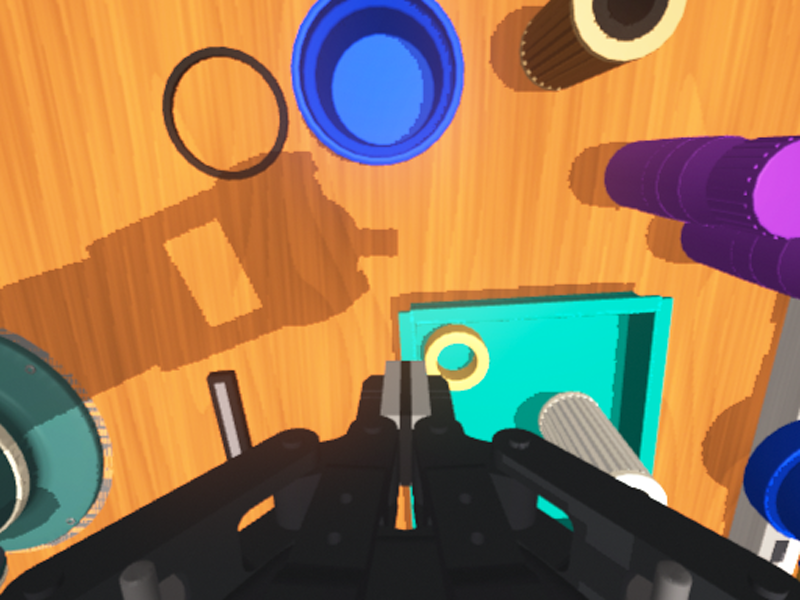

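The cartridge slipped out of the grip because the pads stand farther back when open. In this picture it still stands upright in the tub, its base near (570,420). The bowl's rim is centred at about (378,76). I'll go back, look, and grip deeper.

```bash
python3 -m jog '[[[-0.02,0.015,0],0],[[-0.045,0.03,0],0],[[-0.05,0.035,0],0],[[-0.05,0.035,0],0],[[-0.045,0.035,0],0],[[-0.024,0.016,0],0],[[0,0,0],0],[[0,0,0],0]]' 1
python3 - <<'E'
from h import *; import cv2
print(bp("wrist",[378.5/1.5625-.5,76/1.5625-.5],.087,np.load("T2.npy")))
T=toolT(); im=imaging.grab_frame("wrist"); np.save("T3.npy",T); print(T[:3,3])
cv2.imwrite("pics/w3.png",cv2.resize(im[:,:,::-1],(800,600),interpolation=cv2.INTER_CUBIC))
E
```

```text
clock: 25.6
tool_pos: [0.6208, -0.0198, 0.2606]
orientation: [-3.141, -0.0, 1.571]
wrist_force: [0.4, -0.3, 0.3]
grip_width: 0.0853
grip_force: 0.0
[0.43756967 0.33887752 0.087     ]
[ 0.62075568 -0.01979478  0.26057718]
```

View pics/w3.png

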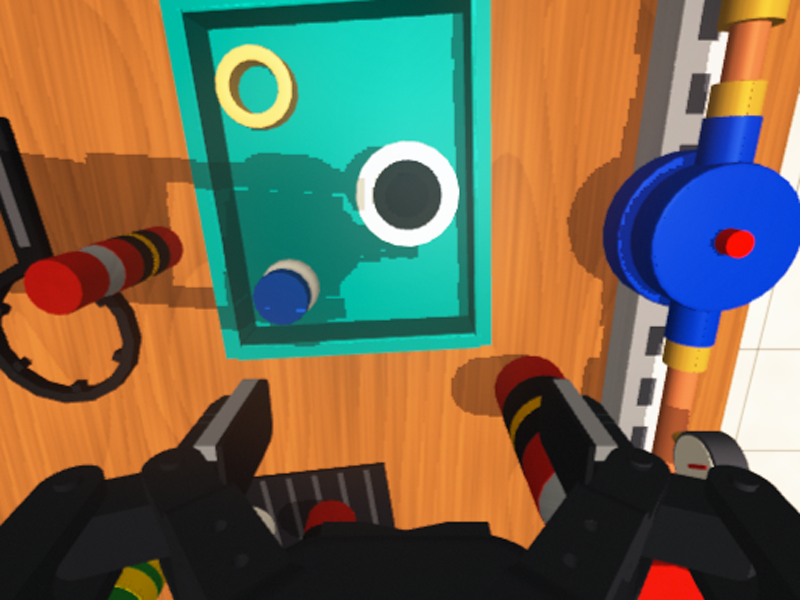

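```bash
python3 - <<'E'
from h import *
T=np.load("T3.npy"); f=lambda a,b:[(a+.5)/1.5625-.5,(b+.5)/1.5625-.5]
print("cart",bp("wrist",f(407.5,194),.131,T),bp("wrist",f(358,194),.131,T),bp("wrist",f(459,194),.131,T))
print("jar",bp("wrist",f(284,296),.049,T),"tape",bp("wrist",f(257,86),.028,T))
E
```

```text
cart [0.62215536 0.03336995 0.131     ] [0.5921149  0.03336279 0.131     ] [0.65341197 0.03337741 0.131     ]
jar [ 0.51969405 -0.05627591  0.049     ] tape [0.50613866 0.10711872 0.028     ]
```

```bash
python3 -m jog '[[[0.025,0.0015,0],0],[[0.028,0,0.02],0],[[0,0,0.04],0],[[0,0,0.045],0],[[0,0,0.035],0],[[0,0,0.018],0],[[0,0,0.01],0],[[0,0,0],0]]'
python3 -m jog '[[[0,0,0],0],[[0,0,0],0],[[0,0,0],0],[[0,0,0],0]]' -1
```

```text
clock: 26.65
tool_pos: [0.6224, 0.0335, 0.0934]
orientation: [3.141, -0.0, 1.572]
wrist_force: [0.2, 0.7, -0.0]
grip_width: 0.0856
grip_force: 0.0
clock: 27.15
tool_pos: [0.6228, 0.0334, 0.0947]
orientation: [3.14, -0.0, 1.572]
wrist_force: [-3.3, 0.1, 7.3]
grip_width: 0.0613
grip_force: 65.5
```

```bash
python3 -m jog '[[[0,0,-0.01],0],[[0,0,-0.03],0],[[0,0,-0.045],0],[[0,0,-0.03],0],[[0.01,-0.01,-0.015],0],[[0.035,-0.025,0],0],[[0.05,-0.03,0],0],[[0.05,-0.03,0],0]]'
python3 -m jog '[[[0.05,-0.03,0],0],[[0.05,-0.03,0],0],[[0.04,-0.02,0],0],[[0.018,-0.009,0],0],[[0,0,0],0],[[0,0,0],0]]'
python3 - <<'E'
from h import *; import cv2
im=imaging.grab_frame("scene"); cv2.imwrite("pics/s4.png",cv2.resize(im[110:280,310:480,::-1],(600,600),interpolation=cv2.INTER_CUBIC))
go(.438,.339,.0985,np.pi/2)
E
```

```text
clock: 28.15
tool_pos: [0.5252, 0.1797, 0.2224]
orientation: [-3.141, 0.0, 1.571]
wrist_force: [0.7, 1.1, -2.1]
grip_width: 0.0609
grip_force: 65.7
clock: 28.9
tool_pos: [0.4381, 0.3355, 0.2226]
orientation: [-3.141, 0.001, 1.571]
wrist_force: [-0.1, -0.5, -1.5]
grip_width: 0.0611
grip_force: 65.8
shift [ 0.0037 -0.0003  0.1243] pos [0.4384 0.3353 0.2228] rpy [-3.142  0.     1.571]
turn about tool z -8.695929313962125e-06
```

View pics/s4.png

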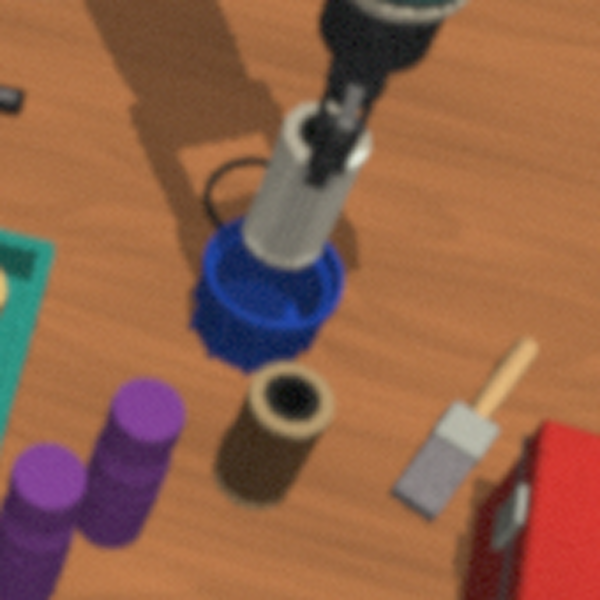

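```bash
python3 - <<'E'
from h import *
f=lambda a,b:[310+(a+.5)/3.529-.5,110+(b+.5)/3.529-.5]
print(bp("scene",f(274,272),.087), bp("scene",f(287,237),.132))
E
python3 -m jog '[[[0.003,0,0.01],0],[[0,0,0.025],0],[[0,0,0.03],0],[[0,0,0.025],0],[[0,0,0.015],0],[[0,0,0.01],0],[[0,0,0],0]]'
```

```text
[0.43792045 0.33973477 0.087     ] [0.43535995 0.33826636 0.132     ]
clock: 29.82
tool_pos: [0.438, 0.339, 0.1076]
orientation: [-3.141, 0.0, 1.572]
wrist_force: [-0.7, -0.3, -1.9]
grip_width: 0.0608
grip_force: 65.8
```

Bowl confirmed at (0.438, 0.340). Lowering the last few mm.

```bash
python3 -m jog '[[[0,0,0.003],0],[[0,0,0.002],0],[[0,0,0.0015],0],[[0,0,0],0]]'
python3 -m jog '[[[0,0,0.0015],0],[[0,0,0],0]]'
```

```text
clock: 30.32
tool_pos: [0.4379, 0.3392, 0.1014]
orientation: [3.142, 0.0, 1.572]
wrist_force: [-0.8, 0.8, -1.5]
grip_width: 0.0608
grip_force: 65.8
clock: 30.58
tool_pos: [0.4379, 0.3391, 0.0998]
orientation: [-3.141, 0.0, 1.572]
wrist_force: [-0.4, 0.8, -1.1]
grip_width: 0.061
grip_force: 65.8
```

```bash
python3 -m jog '[[[0,0,0.001],0],[[0,0,0],0],[[0,0,0],0],[[0,0,0],0]]' 1
python3 -m jog '[[[0,0,-0.03],0],[[0,0,-0.05],0],[[0,0,-0.06],0],[[-0.02,0,-0.03],0],[[-0.05,0.005,0],0],[[-0.05,0.005,0],0],[[-0.05,0,0],0],[[-0.05,0,0],0]]'
python3 - <<'E'
from h import *; import cv2
im=imaging.grab_frame("scene"); cv2.imwrite("pics/s5.png",cv2.resize(im[110:280,310:480,::-1],(600,600),interpolation=cv2.INTER_CUBIC))
E
```

```text
clock: 31.08
tool_pos: [0.438, 0.3392, 0.099]
orientation: [3.141, -0.0, 1.572]
wrist_force: [-0.4, -0.4, -0.3]
grip_width: 0.0855
grip_force: 0.0
clock: 32.08
tool_pos: [0.4479, 0.1177, 0.269]
orientation: [3.141, -0.0, 1.572]
wrist_force: [1.5, -0.1, 0.1]
grip_width: 0.0854
grip_force: 0.0
```

View pics/s5.png

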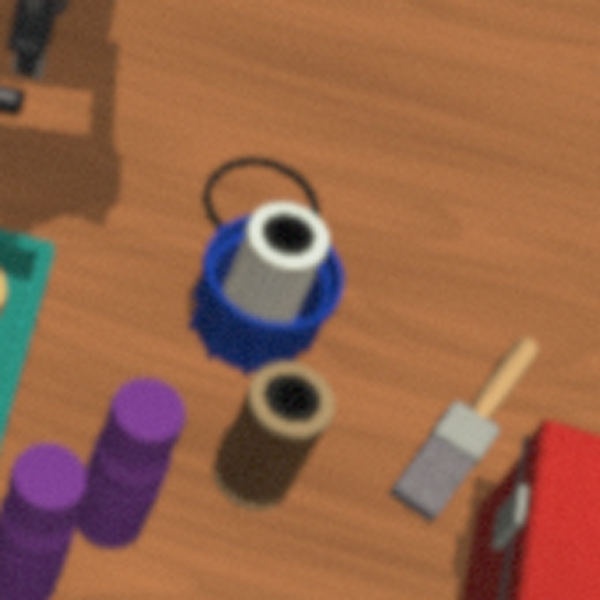

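The cartridge stands upright in the bowl, its top at (288,235) in the crop. Next, fetch the green bottle from the mat.

```bash
python3 -m jog '[[[-0.055,0,0],0],[[-0.055,0,0],0],[[-0.055,-0.01,0],0],[[-0.055,-0.015,0],0],[[-0.055,-0.02,0],0],[[-0.05,-0.02,0],0],[[-0.05,-0.015,0],0],[[-0.04,-0.01,0],0]]'
python3 -c "
from h import *
go(.3531,-.3479,.157,np.pi/2)"
```

```text
clock: 33.12
tool_pos: [0.3576, -0.2977, 0.2691]
orientation: [3.141, 0.0, 1.571]
wrist_force: [0.7, -0.2, -0.5]
grip_width: 0.0856
grip_force: 0.0
shift [-0.0502 -0.0045  0.1121] pos [ 0.3576 -0.2977  0.2691] rpy [3.141 0.    1.571]
turn about tool z -0.0001638694592362988
```

```bash
python3 -m jog '[[[-0.03,-0.0045,0],0],[[-0.02,0,0.01],0],[[0,0,0.035],0],[[0,0,0.035],0],[[0,0,0.022],0],[[0,0,0.01],0],[[0,0,0],0]]'
python3 -m jog '[[[0,0,0],0],[[0,0,0],0],[[0,0,0],0],[[0,0,0],0],[[0,0,0],0]]' -1
python3 -m jog '[[[0,0,-0.01],0],[[0,0,-0.03],0],[[0,0,-0.05],0],[[0,0,-0.05],0],[[0.01,0.01,-0.04],0],[[0.035,0.02,-0.02],0],[[0.05,0.025,0],0],[[0.05,0.025,0],0]]'
python3 -m jog '[[[0.05,0.025,0],0],[[0.05,0.025,0],0],[[0.05,0.025,0],0],[[0.05,0.025,0],0],[[0.045,0.025,0],0],[[0.035,0.02,0],0],[[0.015,0.01,0],0],[[0,0,0],0]]'
python3 -c "
from h import *
go(.5988,.1033,.158,np.pi/2)"
```

```text
clock: 34.0
tool_pos: [0.3543, -0.3459, 0.157]
orientation: [-3.142, -0.0, 1.572]
wrist_force: [-0.2, 0.8, 0.4]
grip_width: 0.0854
grip_force: 0.0
clock: 34.62
tool_pos: [0.3544, -0.3464, 0.1585]
orientation: [3.14, 0.002, 1.572]
wrist_force: [-1.9, 0.5, 8.1]
grip_width: 0.048
grip_force: 60.8
clock: 35.62
tool_pos: [0.4343, -0.1994, 0.3576]
orientation: [3.141, 0.0, 1.571]
wrist_force: [0.7, -0.7, -3.3]
grip_width: 0.0479
grip_force: 63.0
clock: 36.62
tool_pos: [0.5889, 0.0948, 0.3566]
orientation: [-3.141, 0.0, 1.573]
wrist_force: [-0.7, -0.3, -3.2]
grip_width: 0.0479
grip_force: 63.1
shift [0.0085 0.0101 0.1986] pos [0.5889 0.0948 0.3566] rpy [-3.141  0.     1.573]
turn about tool z 0.0020637513394956564
```

```bash
python3 -m jog '[[[0.005,0.005,0.02],0],[[0.005,0.005,0.04],0],[[0,0,0.05],0],[[0,0,0.045],0],[[0,0,0.025],0],[[0,0,0.013],0],[[0,0,0],0],[[0,0,0],0]]'
python3 -m jog '[[[0,0,0.0015],0],[[0,0,0.001],0],[[0,0,0],0]]'
```

```text
clock: 37.62
tool_pos: [0.5991, 0.1042, 0.1652]
orientation: [3.14, -0.0, 1.572]
wrist_force: [0.1, -0.2, -3.4]
grip_width: 0.0482
grip_force: 63.1
clock: 38.0
tool_pos: [0.5987, 0.1044, 0.1615]
orientation: [3.142, -0.0, 1.572]
wrist_force: [0.0, 0.2, -3.1]
grip_width: 0.0477
grip_force: 63.1
```

```bash
python3 -m jog '[[[0,0,0.0015],0],[[0,0,0.001],0],[[0,0,0],0]]'
python3 -m jog '[[[0,0,0.0005],0],[[0,0,0],0],[[0,0,0],0],[[0,0,0],0]]' 1
python3 -m jog '[[[0,0,-0.03],0],[[0,0,-0.045],0],[[-0.01,0,-0.03],0],[[-0.04,-0.015,0],0],[[-0.055,-0.02,0],0],[[-0.055,-0.02,0],0],[[-0.055,-0.02,0],0],[[-0.055,-0.02,0],0]]'
python3 -m jog '[[[-0.055,-0.02,0],0],[[-0.05,-0.02,0],0],[[-0.04,-0.01,0],0],[[-0.02,-0.005,0],0],[[0,0,0],0]]'
python3 -c "
from h import *
go(.4475,-.3364,.163,np.pi/2)"
```

```text
clock: 38.38
tool_pos: [0.5987, 0.1043, 0.1588]
orientation: [-3.142, 0.0, 1.572]
wrist_force: [-0.1, -1.3, -3.7]
grip_width: 0.048
grip_force: 63.3
clock: 38.88
tool_pos: [0.5987, 0.1044, 0.1585]
orientation: [3.141, -0.0, 1.572]
wrist_force: [0.2, 0.2, -0.6]
grip_width: 0.0852
grip_force: 0.0
clock: 39.88
tool_pos: [0.503, -0.1673, 0.2637]
orientation: [3.141, 0.0, 1.572]
wrist_force: [0.1, -0.7, 0.9]
grip_width: 0.0853
grip_force: 0.0
clock: 40.5
tool_pos: [0.449, -0.3314, 0.2632]
orientation: [-3.141, -0.0, 1.57]
wrist_force: [0.0, 0.7, -0.5]
grip_width: 0.0853
grip_force: 0.0
shift [-0.0051 -0.0014  0.1002] pos [ 0.449  -0.3314  0.2632] rpy [-3.141 -0.     1.57 ]
turn about tool z -0.0003432294042018391
```

```bash
python3 -m jog '[[[-0.005,-0.0015,0.02],0],[[0,0,0.035],0],[[0,0,0.03],0],[[0,0,0.015],0],[[0,0,0],0]]'
python3 -m jog '[[[0,0,0],0],[[0,0,0],0],[[0,0,0],0],[[0,0,0],0],[[0,0,0],0]]' -1
python3 -m jog '[[[0,0,-0.01],0],[[0,0,-0.025],0],[[0,0,-0.035],0],[[0.01,0,-0.02],0],[[0.03,0.005,0],0],[[0.05,0.01,0],0],[[0.055,0.015,0],0],[[0.055,0.02,0],0]]'
python3 -m jog '[[[0.055,0.02,0],0],[[0.05,0.015,0],0],[[0.03,0.01,0],0],[[0.015,0.005,0],0],[[0,0,0],0]]'
python3 -c "
from h import *
go(.5496,.0277,.165,np.pi/2)"
```

```text
clock: 41.12
tool_pos: [0.4475, -0.3351, 0.1623]
orientation: [-3.14, -0.001, 1.573]
wrist_force: [-0.5, 0.8, 0.3]
grip_width: 0.0857
grip_force: 0.0
clock: 41.75
tool_pos: [0.448, -0.3363, 0.1651]
orientation: [3.14, 0.002, 1.572]
wrist_force: [-1.3, 0.4, 7.7]
grip_width: 0.0419
grip_force: 59.6
clock: 42.75
tool_pos: [0.4972, -0.1336, 0.2535]
orientation: [3.141, -0.0, 1.571]
wrist_force: [1.4, -0.9, -3.2]
grip_width: 0.0422
grip_force: 61.6
clock: 43.38
tool_pos: [0.5471, 0.0148, 0.2532]
orientation: [-3.141, 0.0, 1.573]
wrist_force: [-0.4, 0.2, -2.8]
grip_width: 0.042
grip_force: 61.6
shift [0.0129 0.0025 0.0882] pos [0.5471 0.0148 0.2532] rpy [-3.141  0.     1.573]
turn about tool z 0.0021620148790901794
```

```bash
python3 -m jog '[[[0.008,0.0015,0.01],0],[[0.005,0.001,0.025],0],[[0,0,0.03],0],[[0,0,0.014],0],[[0,0,0.005],0],[[0,0,0],0]]'
python3 -m jog '[[[0,0,0.0015],0],[[0,0,0],0]]'
```

```text
clock: 44.12
tool_pos: [0.5499, 0.0271, 0.17]
orientation: [3.141, -0.0, 1.571]
wrist_force: [0.1, 0.7, -3.7]
grip_width: 0.0421
grip_force: 61.6
clock: 44.38
tool_pos: [0.55, 0.0273, 0.1684]
orientation: [3.141, 0.0, 1.572]
wrist_force: [1.0, 0.7, -4.1]
grip_width: 0.0418
grip_force: 61.6
```

```bash
python3 -m jog '[[[0,0,0.001],0],[[0,0,0],0]]'
python3 -m jog '[[[0,0,0],0],[[0,0,0],0],[[0,0,0],0],[[0,0,0],0]]' 1
python3 -m jog '[[[0,0,-0.03],0],[[0,0,-0.045],0],[[-0.01,0,-0.025],0],[[-0.04,0,0],0],[[-0.055,0,0],0],[[-0.055,0,0],0],[[-0.055,0,0],0],[[-0.055,0,0],0]]'
python3 -m jog '[[[-0.045,-0.005,0],0],[[-0.025,-0.004,0],0],[[-0.01,0,0.02],0],[[0,0,0.04],0],[[0,0,0.02],0],[[0,0,0],0]]'
python3 -c "
from h import *
go(.5405,-.3243,.162,np.pi/2)"
```

```text
clock: 44.62
tool_pos: [0.5498, 0.0273, 0.1669]
orientation: [3.142, 0.0, 1.572]
wrist_force: [-0.4, 0.5, -3.9]
grip_width: 0.0418
grip_force: 61.6
clock: 45.12
tool_pos: [0.5498, 0.0273, 0.167]
orientation: [3.141, -0.0, 1.572]
wrist_force: [-0.2, 0.2, -0.9]
grip_width: 0.0855
grip_force: 0.0
clock: 46.12
tool_pos: [0.5498, -0.2445, 0.267]
orientation: [3.141, 0.0, 1.572]
wrist_force: [0.1, 0.4, 0.6]
grip_width: 0.0857
grip_force: 0.0
clock: 46.88
tool_pos: [0.5408, -0.3218, 0.1852]
orientation: [-3.139, -0.002, 1.572]
wrist_force: [0.1, 0.1, 0.5]
grip_width: 0.0853
grip_force: 0.0
shift [-0.0025 -0.0002  0.0232] pos [ 0.5408 -0.3218  0.1852] rpy [-3.139e+00 -2.000e-03  1.572e+00]
turn about tool z 0.001691427857728911
```

```bash
python3 -m jog '[[[-0.0025,0,0.015],0],[[0,0,0.008],0],[[0,0,0],0]]'
python3 -m jog '[[[0,0,0],0],[[0,0,0],0],[[0,0,0],0],[[0,0,0],0],[[0,0,0],0]]' -1
python3 -m jog '[[[0,0,-0.01],0],[[0,0,-0.025],0],[[0,0,-0.035],0],[[0.01,0.005,-0.02],0],[[0.03,0.01,0],0],[[0.05,0.01,0],0],[[0.05,0.01,0],0],[[0.05,0.01,0],0]]'
python3 -m jog '[[[0.045,0.01,0],0],[[0.03,0.005,0],0],[[0.015,0.003,0],0],[[0,0,0],0]]'
python3 -c "
from h import *
go(.6056,-.0363,.165,np.pi/2)"
```

```text
clock: 47.25
tool_pos: [0.541, -0.3251, 0.1634]
orientation: [-3.141, -0.0, 1.572]
wrist_force: [-1.0, -0.0, -1.5]
grip_width: 0.0856
grip_force: 0.0
clock: 47.88
tool_pos: [0.5414, -0.3255, 0.165]
orientation: [3.14, 0.001, 1.572]
wrist_force: [-0.8, 0.1, 6.2]
grip_width: 0.0471
grip_force: 61.5
clock: 48.88
tool_pos: [0.5861, -0.1329, 0.2538]
orientation: [-3.141, -0.0, 1.572]
wrist_force: [0.1, -0.1, -2.2]
grip_width: 0.0471
grip_force: 62.1
clock: 49.38
tool_pos: [0.6039, -0.0446, 0.2537]
orientation: [-3.141, 0.0, 1.573]
wrist_force: [0.5, 0.2, -2.0]
grip_width: 0.0469
grip_force: 62.1
shift [0.0083 0.0018 0.0887] pos [ 0.6039 -0.0446  0.2537] rpy [-3.141  0.     1.573]
turn about tool z 0.002188123161781963
```

```bash
python3 -m jog '[[[0.004,0.001,0.01],0],[[0.003,0.001,0.025],0],[[0,0,0.03],0],[[0,0,0.014],0],[[0,0,0.005],0],[[0,0,0],0]]'
python3 -m jog '[[[0,0,0.0015],0],[[0,0,0.001],0],[[0,0,0],0]]'
```

```text
clock: 50.12
tool_pos: [0.606, -0.0385, 0.1705]
orientation: [3.141, 0.0, 1.571]
wrist_force: [-0.1, 0.1, -1.6]
grip_width: 0.0471
grip_force: 62.2
clock: 50.5
tool_pos: [0.6059, -0.0381, 0.1676]
orientation: [3.141, 0.0, 1.572]
wrist_force: [0.0, 0.1, -1.9]
grip_width: 0.0474
grip_force: 62.2
```

```bash
python3 -m jog '[[[0,0,0.0015],0],[[0,0,0],0]]'
python3 -m jog '[[[0,0,0],0],[[0,0,0],0],[[0,0,0],0],[[0,0,0],0]]' 1
python3 -m jog '[[[0,0,-0.03],0],[[0,0,-0.045],0],[[0,0,-0.05],0],[[-0.02,0,-0.02],0],[[-0.05,0,0],0],[[-0.05,0,0],0],[[-0.05,0,0],0],[[-0.05,0,0],0]]'
python3 -m jog '[[[-0.04,0,0],0],[[-0.02,0,0],0],[[0,0,0],0],[[0,0,0],0]]'
python3 - <<'E'
from plant import imaging
import cv2
im=imaging.grab_frame("top")[:,:,::-1]
cv2.imwrite("pics/tubend.png",cv2.resize(im[150:250,175:305],None,fx=6,fy=6,interpolation=cv2.INTER_CUBIC))
s=imaging.grab_frame("scene"); cv2.imwrite("pics/send.png",cv2.resize(s[:,:,::-1],(800,600),interpolation=cv2.INTER_CUBIC))
E
```

```text
clock: 50.75
tool_pos: [0.6058, -0.0381, 0.1657]
orientation: [-3.141, -0.0, 1.572]
wrist_force: [1.0, 0.4, -1.9]
grip_width: 0.0473
grip_force: 62.2
clock: 51.25
tool_pos: [0.6058, -0.0382, 0.166]
orientation: [3.141, 0.0, 1.572]
wrist_force: [0.3, -0.7, -0.4]
grip_width: 0.0853
grip_force: 0.0
clock: 52.25
tool_pos: [0.6056, -0.2604, 0.3101]
orientation: [-3.141, -0.0, 1.571]
wrist_force: [0.5, 0.1, -0.1]
grip_width: 0.0854
grip_force: 0.0
clock: 52.75
tool_pos: [0.6062, -0.3173, 0.3109]
orientation: [-3.142, -0.0, 1.572]
wrist_force: [0.4, -0.5, 0.0]
grip_width: 0.0854
grip_force: 0.0
```

View pics/tubend.png

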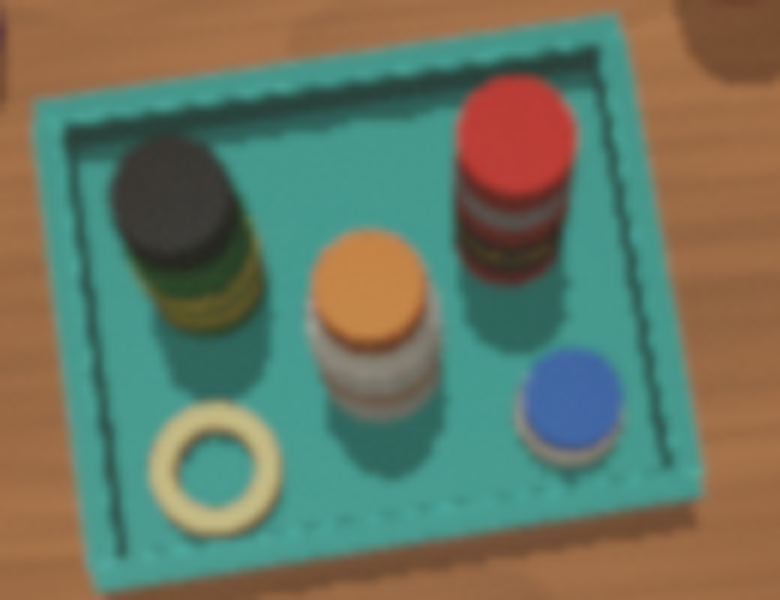

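View pics/send.png

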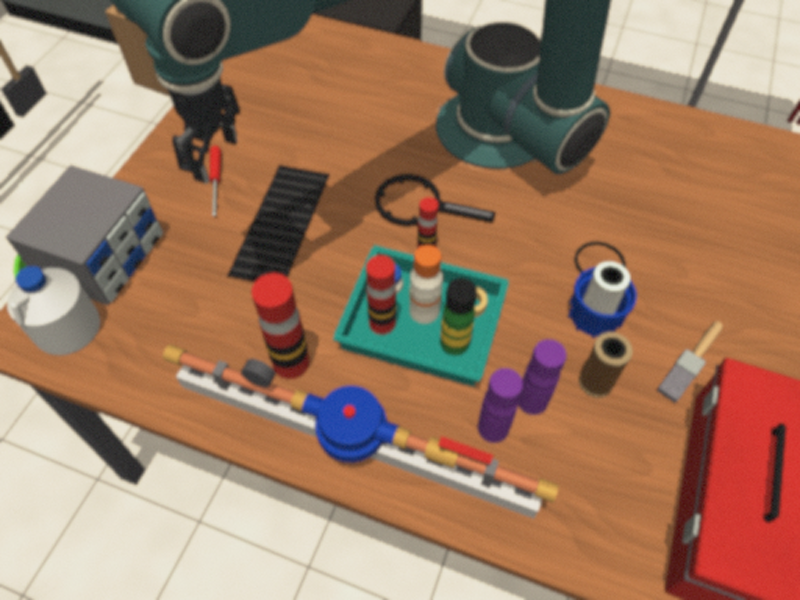

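All three are back within about 2 mm: red at (516,135), white at (369,287) and green at (175,192) in the tub crop. The cartridge stands upright in the bowl.

```bash
python3 -c "
from plant import close_job
print(close_job())"
```

```text
the job is handed in; nothing more can be done
None
```

The job is handed in: in the final pictures the fresh cartridge stands upright in the blue bowl, and the can and both bottles are back in the tub within about 2 mm of where they started; the first try at gripping the cartridge slipped, but it stayed standing in its place in the tub.

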